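Put the kit back on its colour trays

ROBOT

A 6-joint arm with a two-finger parallel gripper is mounted at the origin on a cart in front of the work surface, level with it; the furniture and walls round the work are solid. World frame = base frame: x ahead of the robot, y to its left, z up, the work surface at z = 0. Lengths are in mm, angles in rad, forces in N, time in s.
With the tool pointing down it reaches from about 350 to 975 mm from the base axis. Payload 7.1 kg.
Tool frame: the origin (TCP) lies midway between the tips of the shut fingers; the grasp point (between the pads) lies 19 mm behind it (ctrl.grip_depth is the distance from the TCP to the grasp point, in mm); z points along the fingers, y is the line along which they close (so a half turn about z gives the same grasp; the last joint's range is limited). The gripper opens to 88 mm and grips with 3 to 60 N. Pads are 20 mm wide; open, the fingers measure 115 mm over their backs; the gripper's body (75 mm by 178 mm) begins 61 mm behind the grasp point.
Start: joints at [1.237, 0.423, 1.63, -0, 1.089, -0.019], TCP at [193.484, 594.28, 222.675] pointing down, gripper open.
Joint ranges: [-3, 3], [-0.9, 2.11], [0.09, 2.58], [-1.31, 4.45], [0.11, 2.69], [-2.54, 2.54]. Speed limits (rad/s): [2.39, 2.39, 3.01, 3.14, 3.14, 3.14].

INTERFACE

Orientations are given as a rotation vector (axis times angle).
In Python, from workcell import ctrl, cams gives the robot as it stands.
- The arm moves only by the tool move_arm, never from a script. Its argument "steps" is a list of rows, each a list of 3 entries, a list of its own where there are three numbers: the shift along the tool's x, y, z in units of 25 mm (1.0 is 25 mm), then the turn about the tool's z in units of 5 degrees (1.0 is 5 degrees), then the closure, from 0 (fully open) to 1 (shut). A call has 1 to 20 rows; each row shifts and turns the commanded pose from where the row before left it, along the tool's axes as they then stand; what a row does not reach is not made up. A row lasts 1/12 s, in which the tool goes at most 41.7 mm and 7.16 degrees, less where a joint would pass 70% of its speed; a pose out of reach is approached as far as the arm can. A call is refused whole if a number of a shift passes 1 or a number of a turn 1, either way. A call with a gripper value outside its range is refused whole. The fingers move at their own pace and stop on an object; the grip force is fixed at half the most. Time passes only in rows, so rows that do not move let the fingers close. It gives the time, the measured TCP pose, the force, the opening and the grip force at its end, in the units of the state.
- ctrl.get_obs(): the state, without advancing time (a new reading comes with each control period).
- cams.get_image(name): name is "scene" or "side" or "wrist"; returns a dict with "image" (420x560x3 uint8, red, green, blue), "camera_matrix" (3x3 intrinsics, pixels), "xyz" and "rotation" of the camera in the world; the wrist camera has in their place "mount" (4x4, takes a point from camera to tool coordinates, whose origin is the TCP and whose axes are the flange's). Camera axes: x right, y down, z forward; pixel columns grow to the right and rows downward; lengths in mm; the calibration is good to about 2 mm. A picture is of the moment at which its call begins: read the wrist's pose just before it. There is no depth.
- ctrl.close_job(): hands the job in; it is judged then, once.
Trained networks look in the newest picture that a camera, given by its name, has taken for a name from the list of things; names that differ only in an ending like _2 or _b are one class to them, and where a whole thing is asked for, a point or a joint stands for the part that bears it (a point fixed in the world has none). Each returns a list of dicts, best first, with "p" (0 to 1); they miss things now and then, are a little off and sometimes report something else, mostly with a low value. They report only what shows in the picture. A call takes as long as a camera call. They do not tell look-alikes from the thing itself.
- cams.boxes_of(camera, thing): "rect" ([centre column, centre row, width, height] in pixels, round what is visible of it).
- cams.cut_out(camera, thing): "pixels" (420x560 bool, what is visible of it) and "rect" ([centre column, centre row, width, height] in pixels, round what is visible of it).
The state is a dict: "t": time; "qpos": joint angles; "qvel": joint speeds; "joint_torque": joint torques, N m; "ee_pos": TCP position; "orientation": TCP orientation; "ft_force": force on the tool from outside, world axes, zero at the start; "moment": the same for the moment, N m; "width": finger opening in mm; "grasp_force": force on a finger pad.
Only numpy, scipy, OpenCV 4.12 (cv2) and the standard library are available. Lean on these libraries where they do the work, as an engineer would, in place of code of your own. Each camera call takes 0.05 s, during which the arm holds its last target. There are 200 camera calls.

TASK

Each of these four things stands on another one's tray: rearrange them so that each lies flat, right way up, in the middle of the tray of its own colour: the yellow head torch on the yellow tray, the jar with the red lid on the red, the blue dongle on the blue and the white fuse box on the white. Use the spare green tray to park things on the way and leave it empty at the end; never put or drop any of them on the bench itself, which is oily, and leave the black relay where it stands.

Things in the scene. Friction and masses are not known exactly. Their poses are not given: they have to be found in the camera images.
- head_torch: yellow head torch without its strap, 44 x 70 x 33 mm, rounded corners, lying flat. Origin: centre of its underside; z up, y along the 70 mm side (grip across x, 44 mm).
- screw_jar: clear round jar of nuts with a red lid, 66 mm in diameter, 77 mm tall, standing; its lid is fixed on and reaches from about 62 mm to the top, the jar below it is about as wide. Origin: centre of its underside; z up.
- obd_dongle: blue plug-in car diagnosis dongle with a black connector end, 30 x 61 x 22 mm, lying flat. Origin: centre of its underside; z up, y along the 61 mm side (grip across x, 30 mm).
- fuse_box: small closed white box of fuses, 50 x 80 x 23 mm, lying flat. Origin: centre of its underside; z up, y along the 80 mm side (grip across x, 50 mm).
- tray_red: shallow red plastic tray, fixed to the bench, 112 x 136 mm outside with a 5 mm thick floor, 5 mm walls and a rim 11 mm above the bench; at each short end a thumb tab 8 mm long stands out flush with the rim. Origin: centre of its underside, on the bench (the floor on which things stand is 5 mm higher); z up, y along the 136 mm side. At the start one thing of another colour stands in it.
- tray_yellow: shallow yellow plastic tray, fixed to the bench, 112 x 136 mm outside with a 5 mm thick floor, 5 mm walls and a rim 11 mm above the bench; at each short end a thumb tab 8 mm long stands out flush with the rim. Origin: centre of its underside, on the bench (the floor on which things stand is 5 mm higher); z up, y along the 136 mm side. At the start one thing of another colour stands in it.
- tray_blue: shallow blue plastic tray, fixed to the bench, 112 x 136 mm outside with a 5 mm thick floor, 5 mm walls and a rim 11 mm above the bench; at each short end a thumb tab 8 mm long stands out flush with the rim. Origin: centre of its underside, on the bench (the floor on which things stand is 5 mm higher); z up, y along the 136 mm side. At the start one thing of another colour stands in it.
- tray_white: shallow white plastic tray, fixed to the bench, 112 x 136 mm outside with a 5 mm thick floor, 5 mm walls and a rim 11 mm above the bench; at each short end a thumb tab 8 mm long stands out flush with the rim. Origin: centre of its underside, on the bench (the floor on which things stand is 5 mm higher); z up, y along the 136 mm side. At the start one thing of another colour stands in it.
- tray_green: shallow green plastic tray, fixed to the bench, 112 x 136 mm outside with a 5 mm thick floor, 5 mm walls and a rim 11 mm above the bench; at each short end a thumb tab 8 mm long stands out flush with the rim. Origin: centre of its underside, on the bench (the floor on which things stand is 5 mm higher); z up, y along the 136 mm side. The spare: empty at the start, for parking a thing meanwhile.
- relay: black cube-shaped relay with a white label, 30 x 30 x 37 mm, standing loose on its pins on the bench between the two farther trays. Origin: centre of its underside; z up. A bystander: leave it alone.
Things that resemble listed ones, but are neither listed nor needed, are in the scene too. What is meant by the head_torch is not orange or turquoise, and is the smaller of those in its own colour.

How it is judged (in metres and radians):
At the end, for the whole second after the job is handed in: Each thing is at rest on the floor of the tray of its own colour, its centre within 15 mm of the tray's centre seen from above, its underside within 4 mm of the tray's floor, upright within 0.1 rad; so the green tray is empty (horizontal distance between head_torch and tray_yellow below 0.015 m and height (world z) of each of head_torch, screw_jar, obd_dongle, fuse_box below 0.009 m and angle between each of head_torch, screw_jar, obd_dongle, fuse_box's own z axis and vertical below 0.1 rad and linear speed of each of head_torch, screw_jar, obd_dongle, fuse_box below 0.02 m/s and angular speed of each of head_torch, screw_jar, obd_dongle, fuse_box below 0.2 rad/s and horizontal distance between screw_jar and tray_red below 0.015 m and horizontal distance between obd_dongle and tray_blue below 0.015 m and horizontal distance between fuse_box and tray_white below 0.015 m); the robot touches nothing.
It fails at once if one of the four things gets down onto the bench surface (height (world z) of any of head_torch, screw_jar, obd_dongle, fuse_box below 0.002 m).
It fails at once if the relay is moved by more than 30 mm (distance of relay from where it was at the start of the episode above 0.03 m).
It also fails if it takes over 128 s, if anything falls off the work surface, if the arm or the gripper's body presses on something with over 40 N, if the wrist force passes 120 N, or if a joint passes its speed limit or range.

## Working session

There is one attempt and no reset: what is moved stays moved. The work goes in short steps, Python scripts to look and compute and a tool call to move; the robot and the scene stay as the last step left them, time stands still between calls to the robot, and variables do not carry over. Pictures are saved under pics/ and viewed, at most 14 in all, crops included, and the job is handed in when it is done.

Besides the shell and the picture viewer there is one more tool, called after "Request:" as name(argument=value, ...) on one line, values as JSON. move_arm: Moves the arm, as the interface text tells. Its arguments: {"type":"object","properties":{"steps":{"type":"array"}},"required":["steps"]}

```bash
mkdir -p pics
cat > h.py <<'E'
from workcell import ctrl, cams
import numpy as np, cv2
from scipy.spatial.transform import Rotation as R
def cam(name):
    o=ctrl.get_obs(); d=cams.get_image(name); K=np.array(d["camera_matrix"])
    if "mount" in d:
        M=np.array(d["mount"]); Rt=R.from_rotvec(o["orientation"]).as_matrix()
        return d["image"],K,Rt@M[:3,3]+np.array(o["ee_pos"]),Rt@M[:3,:3]
    return d["image"],K,np.array(d["xyz"]),np.array(d["rotation"]).reshape(3,3) if np.array(d["rotation"]).size==9 else R.from_rotvec(d["rotation"]).as_matrix()
def ray(c,uv):
    _,K,p,r=c; v=r@np.linalg.solve(K,[uv[0],uv[1],1.]); return p,v/np.linalg.norm(v)
def atz(c,uv,z):
    p,v=ray(c,uv); return p+v*(z-p[2])/v[2]
def tri(c1,u1,c2,u2):
    p,a=ray(c1,u1); q,b=ray(c2,u2); s=np.linalg.lstsq(np.c_[a,-b],q-p,rcond=None)[0]
    x,y=p+s[0]*a,q+s[1]*b; return (x+y)/2,np.linalg.norm(x-y)
def save(c,n): cv2.imwrite("pics/"+n,cv2.cvtColor(c[0],cv2.COLOR_RGB2BGR))
E
python3 - <<'E'
from h import *
np.set_printoptions(precision=1,suppress=True)
for n in ["scene","side","wrist"]:
    c=cam(n); save(c,n+"0.png"); print(n,c[2],c[3][:,2],c[1][0,0])
    for t in ["head_torch","screw_jar","obd_dongle","fuse_box","tray_red","tray_yellow","tray_blue","tray_white","tray_green","relay"]:
        print(t,[(round(b["p"],2),np.round(b["rect"]).astype(int).tolist()) for b in cams.boxes_of(n,t)][:5])
print(ctrl.get_obs()["orientation"],ctrl.get_obs()["t"])
E
```

```text
scene [  -1.5 -441.4  743.2] [ 0.5  0.5 -0.7] 424.67706739173695
head_torch [(0.96, [222, 275, 46, 41]), (0.86, [200, 151, 21, 17]), (0.7, [289, 193, 30, 22]), (0.7, [422, 217, 39, 29])]
screw_jar [(0.66, [303, 265, 28, 44])]
obd_dongle [(0.58, [219, 222, 23, 22])]
fuse_box [(0.59, [410, 275, 42, 31])]
tray_red [(0.88, [410, 280, 77, 60])]
tray_yellow [(0.86, [221, 224, 64, 48]), (0.58, [291, 194, 24, 22])]
tray_blue [(0.6, [302, 281, 76, 54])]
tray_white [(0.68, [294, 200, 64, 38])]
tray_green [(0.71, [377, 342, 92, 78])]
relay [(0.59, [348, 217, 15, 17])]
side [   8.  -968.2  832.4] [ 0.4  0.8 -0.5] 458.33536852915154
head_torch [(0.89, [387, 235, 31, 24]), (0.89, [216, 246, 36, 18]), (0.66, [297, 204, 18, 13]), (0.6, [240, 166, 14, 14])]
screw_jar [(0.81, [274, 248, 25, 34]), (0.26, [276, 262, 57, 36])]
obd_dongle [(0.68, [231, 215, 19, 15])]
fuse_box [(0.69, [354, 273, 30, 29])]
tray_red []
tray_yellow [(0.73, [233, 218, 42, 29])]
tray_blue [(0.73, [276, 262, 54, 36])]
tray_white [(0.91, [296, 209, 47, 33])]
tray_green [(0.87, [309, 305, 59, 49])]
relay []
wrist [123.8 615.1 383.9] [ 0.3 -0.1 -1. ] 289.6463244892907
head_torch []
screw_jar []
obd_dongle []
fuse_box []
tray_red []
tray_yellow [(0.51, [160, 378, 8, 9])]
tray_blue []
tray_white []
tray_green []
relay []
[ 0.5  3.1 -0. ] 1.65
```

View scene.

View pics/scene0.png

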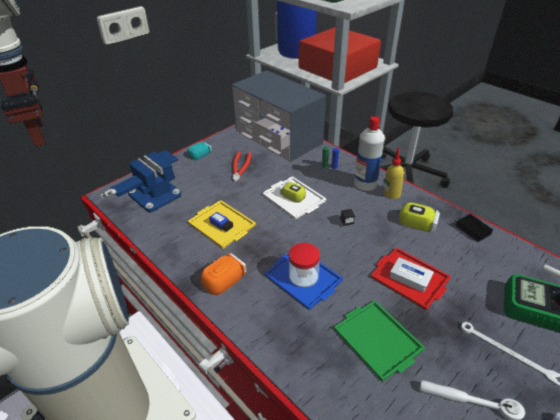

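View pics/side0.png

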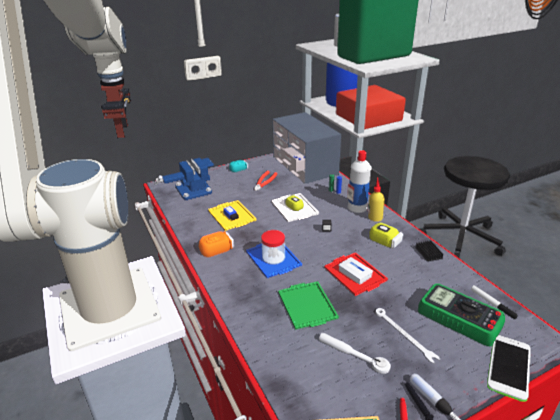

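The torch candidates in the scene are orange (222,275), turquoise (200,151), large yellow on the bench (422,217) and small yellow in the white tray (289,193). The small yellow one fits because it has the right colour, is the smaller of the two yellows and stands on a tray. The dongle is on yellow, the jar on blue, the fuse box on red, and green (377,340) is empty. Next I confirm this in a crop and measure.

```bash
cat >> h.py <<'E'
np.set_printoptions(precision=1,suppress=True)
TR=["tray_red","tray_yellow","tray_blue","tray_white","tray_green"]
def rectof(c,m,z):
    cs,_=cv2.findContours(m.astype(np.uint8),0,2); k=max(cs,key=cv2.contourArea)[:,0]
    P=np.array([atz(c,u+0.0,z)[:2] for u in cv2.convexHull(k)[:,0].astype(float)])
    (x,y),(a,b),_=r=cv2.minAreaRect(P.astype(np.float32)); B=cv2.boxPoints(r)
    e=[B[1]-B[0],B[2]-B[1]]; e=max(e,key=np.linalg.norm)
    return np.array([x,y]),max(a,b),min(a,b),np.degrees(np.arctan2(e[1],e[0]))%180
E
python3 - <<'E'
from h import *
C={n:cam(n) for n in ["scene","side"]}
for t,z in [(t,11) for t in TR]+[("head_torch",38),("obd_dongle",27),("fuse_box",28),("screw_jar",82)]:
    ce={}
    for n,c in C.items():
        for b in cams.cut_out(n,t)[:4]:
            if b["p"]<.3: continue
            print(t,n,round(b["p"],2),np.array(b["rect"]),*rectof(c,b["pixels"],z))
            q=np.argwhere(b["pixels"]).mean(0)[::-1]; ce.setdefault(n,[]).append((q))
    if len(ce)==2:
        for a in ce["scene"]:
            for b in ce["side"]:
                x,e=tri(C["scene"],a,C["side"],b)
                if e<8: print("   tri",x,e)
im=cv2.cvtColor(C["scene"][0],cv2.COLOR_RGB2BGR)
cv2.imwrite("pics/crop.png",cv2.resize(im[140:260,180:450],(800,356),interpolation=2))
E
```

```text
tray_red scene 0.77 [409.  278.6  81.2  63. ] [ 619.2 -195.5] 150.40309143066406 118.72200775146484 94.03897
tray_red side 0.66 [356.5 273.8  63.3  40.9] [ 618.4 -196.9] 156.15054321289062 124.74360656738281 93.80828
   tri [ 617.1 -199.8    6.4] 1.0968328734962747
tray_yellow scene 0.95 [221.4 223.4  64.   46.8] [432.2 239.2] 154.35484313964844 119.21219635009766 91.78771
tray_yellow scene 0.44 [300.4 281.1  74.3  50.9] [451.4 -28.7] 150.21337890625 115.49931335449219 93.63895
tray_yellow side 0.65 [233.6 216.5  42.8  29.2] [432.2 235. ] 146.39833068847656 112.54605865478516 93.31277
   tri [439.4 249.6  -5.4] 0.023687568343499693
tray_blue scene 0.79 [301.8 280.9  80.4  57.5] [452.  -27.7] 153.50411987304688 115.49169158935547 91.196594
tray_blue side 0.78 [274.4 262.1  53.9  34.7] [452.3 -32.6] 152.4167022705078 112.77388000488281 90.787674
   tri [451.3 -32.9  -6.3] 1.1972544352481067
tray_white scene 0.85 [293.7 200.   61.6  42.8] [634.6 183.7] 152.36334228515625 122.39505767822266 87.20732
tray_white side 0.58 [296.1 206.9  52.3  33.7] [637.4 177.5] 147.8035888671875 116.155204
[... 1771 characters left out ...]
3  13.4] 0.553471071045374
   tri [424.7 223.6  23.5] 4.448626739393636
fuse_box scene 0.94 [412.  274.9  39.2  35.9] [ 610.2 -198.4] 79.68637084960938 65.61708068847656 103.348236
fuse_box side 0.59 [354.9 272.2  32.5  27.5] [ 613.7 -204.2] 96.7120590209961 68.22933959960938 102.994965
fuse_box side 0.43 [296.9 209.5  47.5  33. ] [623.9 152.4] 153.7056121826172 113.9691390991211 87.547806
   tri [ 621.2 -195.4   16. ] 1.8794110549106338
screw_jar scene 0.67 [303.9 265.1  34.1  39.4] [433.2 -47.7] 120.80719757080078 63.54218673706055 42.644398
screw_jar side 0.85 [271.3 248.3  20.4  36.6] [436.4 -67.8] 152.75978088378906 62.9491081237793 64.69377
   tri [455.6 -27.3  45. ] 0.4285793042164305
```

View pics/crop.png

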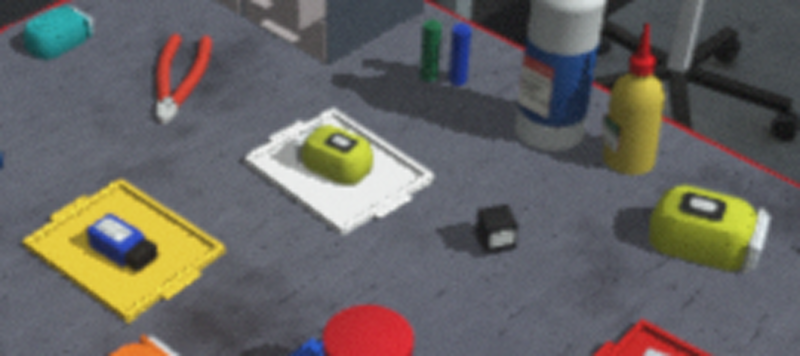

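The crop shows the small yellow torch on the white tray, clearly smaller than the large yellow one on the bench at right, so that is the one meant. I move the wrist camera over it.

Request:
move_arm(steps=[[[-1,-0.5,0],0,0],[[-1,-0.5,0],0,0],[[-1,-0.5,0],0,0],[[-1,-0.5,0],0,0],[[-1,-0.5,0],0,0],[[-1,-0.5,0],0,0],[[-1,-0.5,0],0,0],[[-1,-0.5,0],0,0],[[-1,-0.5,0],0,0],[[-1,-0.5,0],0,0],[[-1,-0.5,0],0,0],[[-1,-0.5,0],0,0],[[-1,-0.5,0],0,0],[[-1,-0.5,0],0,0],[[-1,-0.5,0],0,0],[[-1,-0.5,0],0,0],[[-1,-0.5,0],0,0],[[-1,-0.5,0],0,0],[[-0.5,-0.5,0],0,0],[[0,0,0],0,0]])

```text
t: 4.32
ee_pos: [561.4, 222.7, 222.6]
orientation: [0.497, 3.101, -0.001]
ft_force: [-0.6, 0.7, -0.2]
width: 87.6
grasp_force: 0.0
```

```bash
cat >> h.py <<'E'
def plan(x,y,z,fing=None):
    o=ctrl.get_obs(); p=np.array(o["ee_pos"]); r=R.from_rotvec(o["orientation"]).as_matrix()
    f=np.degrees(np.arctan2(r[1,1],r[0,1]))
    print("at",p,"finger line",f,"q",np.array(o["qpos"]).round(2),"w",o["width"],"t",o["t"],"tilt",np.round(r[:,2],3))
    s=r.T@(np.array([x,y,z])-p)/25
    t=0
    if fing is not None: t=-(((fing-f)+90)%180-90)/5
    print("to",(x,y,z),"shift units",s.round(2),"turn units",round(t,2))
def look(name,items,thr=.3):
    c=cam(name); out={}
    for t,z in items:
        for b in cams.cut_out(name,t)[:3]:
            if b["p"]<thr: continue
            m=b["pixels"]; q=np.argwhere(m).mean(0)[::-1]; r=rectof(c,m,z)
            print(t,round(b["p"],2),"px",np.array(b["rect"]),"centre",r[0],"size",np.array(r[1:3]),"long axis",round(r[3],1))
            out.setdefault(t,[]).append(q)
    return c,out
TOP={"tray":11,"head":33,"obd_":26,"fuse":28,"scre":82}
def its(*n): return [(k,TOP[k[:4]]) for k in n]
E
python3 - <<'E'
from h import *
c,_=look("wrist",its("head_torch","tray_white","tray_yellow","obd_dongle","relay") if 0 else its("head_torch","tray_white","tray_yellow","obd_dongle"))
save(c,"w1.png"); plan(640,190,223)
E
```

```text
head_torch 0.88 px [106.1  39.2  88.1  78.5] centre [337.9  99.6] size [86.7 68.8] long axis 179.9
head_torch 0.85 px [277.6 254.5  60.2  46.4] centre [637.3 189.8] size [69.  48.4] long axis 99.3
head_torch 0.56 px [536.5 129.   46.9  68.2] centre [583.5 525.3] size [69.1 52.8] long axis 176.2
tray_white 0.69 px [274.  250.8 113.8  92.7] centre [639.6 183.5] size [150.9 113.4] long axis 86.7
tray_yellow 0.87 px [264.6  84.8 139.5 141.5] centre [436.7 240.5] size [150.4 111.9] long axis 93.2
obd_dongle 0.59 px [258.9  82.7  53.4  46.2] centre [433.6 234.9] size [59.8 31.3] long axis 96.0
at [559.1 226.1 222.7] finger line 72.01855770250751 q [ 0.4  0.4  1.7  0.   1.1 -0.9] w 87.79961273371111 t 4.5667 tilt [-0.  0. -1.]
to (640, 190, 223) shift units [-3.5 -0.4 -0. ] turn units 0
```

View pics/w1.png

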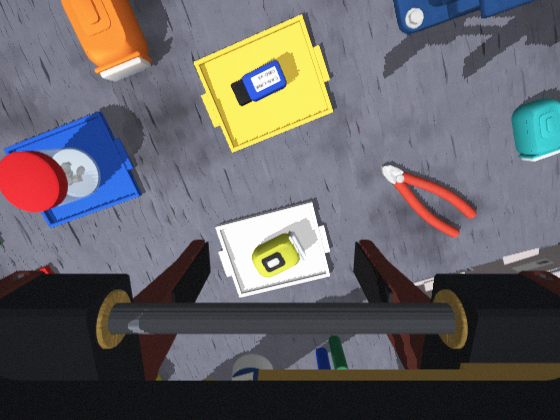

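The wrist view shows the small yellow torch on the white tray at about (277,255), the dongle on yellow (260,82) and the jar on blue (50,175). The sizes match the text. I go above the torch and turn to its grip axis (finger line about 9°).

Request:
move_arm(steps=[[[-0.9,-0.1,0],0,0],[[-0.9,-0.1,0],0,0],[[-0.9,-0.1,0],0,0],[[-0.7,-0.1,0],0,0],[[0,0,0.25],1,0.3],[[0,0,0.25],1,0.3],[[0,0,0.25],1,0.3],[[0,0,0.25],1,0.3],[[0,0,0.25],1,0.3],[[0,0,0.25],1,0.3],[[0,0,0.25],1,0.3],[[0,0,0.25],1,0.3],[[0,0,0.25],1,0.3],[[0,0,0.25],1,0.3],[[0,0,0.25],1,0.3],[[0,0,0.25],1,0.3],[[0,0,0],0.5,0.3],[[0,0,0],0,0.3],[[0,0,0],0,0.3]])

```text
t: 6.15
ee_pos: [637.1, 190.4, 147.7]
orientation: [-2.027, -2.4, -0.0]
ft_force: [-0.5, -0.3, 0.6]
width: 61.5
grasp_force: 0.0
```

Run:
```python
from h import *
c,o=look("wrist",its("head_torch","tray_white"))
s=cam("scene")
b=[b for b in cams.boxes_of("scene","head_torch") if abs(b["rect"][0]-289)<8]
if b and "head_torch" in o: print("tri",tri(c,o["head_torch"][0],s,b[0]["rect"][:2]))
save(c,"w2.png"); plan(637.3,189.8,10,9.3)
```

```text
head_torch 0.88 px [ 19.9 242.9  36.5  61.9] centre [378.2 103.6] size [69.2 36.2] long axis 85.0
head_torch 0.79 px [286.8 204.6  45.6  66.5] centre [643.1 191.3] size [67.2 41.5] long axis 98.8
tray_white 0.87 px [289.1 203.5 128.6 141.7] centre [641.8 184.4] size [150.2 111.4] long axis 86.7
tri (array([503.9, 128.1, 134. ]), np.float64(99.88407627135906))
at [637.5 189.7 148. ] finger line 9.515928329780484 q [0.3 0.6 1.6 0.  1.  0.1] w 61.32908430431543 t 6.4 tilt [ 0.  0. -1.]
to (637.3, 189.8, 10) shift units [ 0.  -0.   5.5] turn units 0.04
```

View pics/w2.png

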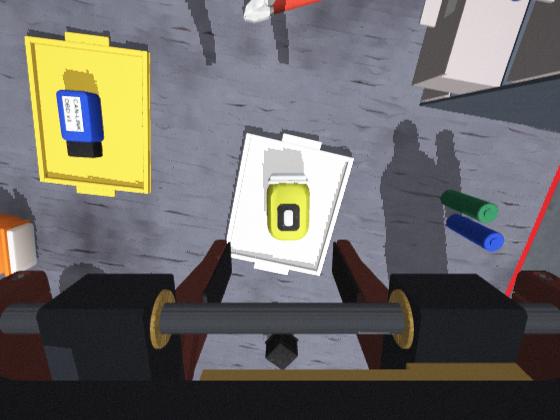

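The torch (287,205) lies between the fingers, with its centre at about (641,190). I descend with the fingers partly closed so they clear the rim, then grip.

Request:
move_arm(steps=[[[0,0.14,0.8],0,0.3],[[0,0,0.9],0,0.3],[[0,0,0.9],0,0.3],[[0,0,0.9],0,0.3],[[0,0,0.9],0,0.3],[[0,0,0.6],0,0.3],[[0,0,0.3],0,0.3],[[0,0,0.2],0,0.3],[[0,0,0],0,0.3],[[0,0,0],0,0.8],[[0,0,0],0,0.8],[[0,0,0],0,0.8],[[0,0,0],0,0.8],[[0,0,0],0,0.8],[[0,0,0],0,0.8]])

```text
t: 7.65
ee_pos: [641.8, 190.2, 11.4]
orientation: [2.03, 2.396, 0.003]
ft_force: [-0.4, -0.4, 5.8]
width: 42.0
grasp_force: 30.0
```

Request:
move_arm(steps=[[[0,0,-1],0,0.8],[[0,0,-1],0,0.8],[[0,0,-1],0,0.8],[[0,0,-1],0,0.8],[[-0.97,-0.66,-0.1],0,0.8],[[-0.97,-0.66,-0.1],0,0.8],[[-0.97,-0.66,-0.1],0,0.8],[[-0.97,-0.66,-0.1],0,0.8],[[-0.97,-0.66,-0.1],0,0.8],[[-0.97,-0.66,-0.1],0,0.8],[[-0.97,-0.66,-0.1],0,0.8],[[-0.97,-0.66,-0.1],0,0.8],[[-0.97,-0.66,-0.1],0,0.8],[[-0.97,-0.66,-0.1],0,0.8],[[-0.97,-0.66,-0.1],0,0.8],[[-0.97,-0.66,-0.1],0,0.8],[[-0.97,-0.66,-0.1],0,0.8],[[-0.97,-0.66,-0.1],0,0.8],[[-0.97,-0.66,-0.1],0,0.8],[[-0.97,-0.66,-0.1],0,0.8]])

```text
t: 9.32
ee_pos: [443.3, -237.2, 150.4]
orientation: [-2.03, -2.397, 0.0]
ft_force: [1.0, 0.3, -0.6]
width: 41.6
grasp_force: 30.0
```

Run:
```python
from h import *
c,o=look("wrist",its("tray_green","tray_red","tray_blue","fuse_box"))
plan(444.5,-237,12)
```

```text
tray_green 0.98 px [288.6 184.2 140.1 119.9] centre [ 448.1 -233.4] size [143.3 112.2] long axis 80.6
tray_red 0.87 px [458.9 186.5 134.1 142.3] centre [ 621.4 -196.1] size [150.2 115.4] long axis 94.3
tray_blue 0.96 px [328.2  36.  133.2  72. ] centre [458.3 -77.7] size [119.1  59.9] long axis 9.4
fuse_box 0.94 px [461.8 194.6  68.7  82.5] centre [ 615.6 -198.1] size [81.4 59.8] long axis 102.2
at [ 444.2 -235.8  150.1] finger line 9.421711464221895 q [-0.5  0.3  1.9  0.   0.8 -0.7] w 41.92038462365101 t 9.5667 tilt [-0.  0. -1.]
to (444.5, -237, 12) shift units [-0.1  0.   5.5] turn units 0
```

Request:
move_arm(steps=[[[0,0.1,1],0,0.8],[[0,0,1],0,0.8],[[0,0,1],0,0.8],[[0,0,1],0,0.8],[[0,0,0.8],0,0.8],[[0,0,0.4],0,0.8],[[0,0,0.2],0,0.8],[[0,0,0.12],0,0.8],[[0,0,0],0,0.8],[[0,0,0],0,0.3],[[0,0,0],0,0.3],[[0,0,0],0,0.3],[[0,0,-0.3],0,0.3],[[0,0,-0.8],0,0.3],[[0,0,-1],0,0.3],[[0,0,-1],0,0.3],[[0,0,-1],0,0.25],[[0,0,-1],0,0.25],[[0,0,-1],0,0.25]])

```text
t: 11.15
ee_pos: [446.6, -235.7, 166.9]
orientation: [2.03, 2.396, 0.0]
ft_force: [0.5, -0.8, 1.0]
width: 65.8
grasp_force: 0.0
```

Run:
```python
from h import *
c,o=look("wrist",its("tray_green","head_torch"))
plan(615.6,-198.1,160,12.2)
```

```text
tray_green 0.8 px [284.5 195.3 131.7 139.1] centre [ 447.  -237.1] size [150.4 111.8] long axis 80.6
tray_green 0.74 px [281.  199.7  44.2  62.8] centre [ 447.7 -240.1] size [73.2 44.8] long axis 100.5
head_torch 0.72 px [280.5 199.2  39.6  64.5] centre [ 446.8 -234.9] size [68.1 41.7] long axis 100.5
at [ 448.  -236.5  167.3] finger line 9.45532810783358 q [-0.5  0.3  1.9  0.   0.9 -0.7] w 65.65724123477818 t 11.3 tilt [ 0. -0. -1.]
to (615.6, -198.1, 160) shift units [0.4 6.9 0.3] turn units -0.55
```

The torch is parked on green, upright and centred. Next is the fuse box.

Request:
move_arm(steps=[[[0.1,1,0],0,0.25],[[0.1,1,0],0,0.25],[[0.1,1,0],0,0.25],[[0.1,1,0],0,0.25],[[0,1,0.1],0,0.25],[[0,1,0.1],0,0.25],[[0,0.9,0.1],0,0.25],[[0,0,0],-0.55,0.25],[[0,0,0],0,0.25],[[0,0,0],0,0.25]])

```text
t: 12.13
ee_pos: [614.2, -197.1, 155.8]
orientation: [-1.972, -2.442, 0.002]
ft_force: [0.6, 0.1, -0.1]
width: 65.6
grasp_force: 0.0
```

Run:
```python
from h import *
c,o=look("wrist",its("fuse_box","tray_red"))
s=cam("scene")
b=cams.cut_out("scene","fuse_box")
if b: print("tri",tri(c,o["fuse_box"][0],s,np.argwhere(b[0]["pixels"]).mean(0)[::-1]))
plan(616,-198.1,11,12.2)
```

```text
fuse_box 0.9 px [291.1 203.2  53.1  73.8] centre [ 621.1 -195.7] size [79.3 49.5] long axis 102.2
tray_red 0.77 px [292.3 196.9 121.8 136.8] centre [ 623.  -195.4] size [151.5 113.8] long axis 94.4
tri (array([ 621. , -195.9,   16.8]), np.float64(2.1747256393491106))
at [ 614.7 -197.7  157.2] finger line 12.153089273831437 q [-0.3  0.5  1.6 -0.   1.  -0.5] w 66.0460923596949 t 12.3833 tilt [-0.  0. -1.]
to (616, -198.1, 11) shift units [-0.   0.1  5.8] turn units -0.01
```

Request:
move_arm(steps=[[[0,0.26,0.5],0,0.25],[[0,0,1],0,0.25],[[0,0,1],0,0.25],[[0,0,1],0,0.25],[[0,0,1],0,0.25],[[0,0,0.75],0,0.25],[[0,0,0.4],0,0.25],[[0,0,0.2],0,0.25],[[0,0,0],0,0.25],[[0,0,0],0,0.8],[[0,0,0],0,0.8],[[0,0,0],0,0.8],[[0,0,0],0,0.8],[[0,0,0],0,0.8],[[0,0,0],0,0.8]])

```text
t: 13.63
ee_pos: [622.6, -196.4, 12.3]
orientation: [1.971, 2.443, 0.001]
ft_force: [-1.1, -0.2, 6.1]
width: 49.7
grasp_force: 30.0
```

Request:
move_arm(steps=[[[0,0,-1],0,0.8],[[0,0,-1],0,0.8],[[0,0,-1],0,0.8],[[0,0,-1],0,0.8],[[0.98,0.26,-0.1],0,0.8],[[0.98,0.26,-0.1],0,0.8],[[0.98,0.26,-0.1],0,0.8],[[0.98,0.26,-0.1],0,0.8],[[0.98,0.26,-0.1],0,0.8],[[0.98,0.26,-0.1],0,0.8],[[0.98,0.26,-0.1],0,0.8],[[0.98,0.26,-0.1],0,0.8],[[0.98,0.26,-0.1],0,0.8],[[0.98,0.26,-0.1],0,0.8],[[0.98,0.26,-0.1],0,0.8],[[0.98,0.26,-0.1],0,0.8],[[0.98,0.26,-0.1],0,0.8],[[0.98,0.26,-0.1],0,0.8],[[0.98,0.26,-0.1],0,0.8],[[0,0,0],0,0.8]])

```text
t: 15.3
ee_pos: [639.4, 187.9, 149.2]
orientation: [1.969, 2.448, 0.004]
ft_force: [1.0, 0.3, -0.9]
width: 49.7
grasp_force: 30.0
```

Run:
```python
from h import *
c,o=look("wrist",its("fuse_box","tray_white","tray_yellow"))
plan(641,184,13,12.2); save(c,"w3.png")
```

```text
fuse_box 0.63 px [280.8 249.7  96.4 112.9] centre [649.2 141.7] size [123.9  95.1] long axis 102.4
tray_white 0.79 px [288.6 184.9 134.2 116.7] centre [642.6 191.2] size [136.5 112.2] long axis 86.9
tray_yellow 0.81 px [ 90.8 102.6 124.  169.5] centre [439.3 241.3] size [149.7 114.4] long axis 93.0
at [638.8 182.9 148.2] finger line 12.206111700091023 q [ 0.3  0.6  1.6 -0.   1.   0.1] w 49.65797832908798 t 15.5 tilt [-0. -0. -1.]
to (641, 184, 13) shift units [0.  0.1 5.4] turn units 0.0
```

Request:
move_arm(steps=[[[0.03,0.1,1],0,0.8],[[0,0,1],0,0.8],[[0,0,1],0,0.8],[[0,0,1],0,0.8],[[0,0,0.8],0,0.8],[[0,0,0.4],0,0.8],[[0,0,0.15],0,0.8],[[0,0,0.08],0,0.8],[[0,0,0],0,0.8],[[0,0,0],0,0.25],[[0,0,0],0,0.25],[[0,0,0],0,0.25],[[0,0,-0.3],0,0.25],[[0,0,-0.8],0,0.25],[[0,0,-1],0,0.2],[[0,0,-1],0,0],[[0,0,-1],0,0],[[0,0,-1],0,0],[[0,0,-1],0,0]])

```text
t: 17.08
ee_pos: [641.4, 185.0, 167.5]
orientation: [1.972, 2.445, 0.001]
ft_force: [-0.3, 0.6, 0.2]
width: 87.3
grasp_force: 0.0
```

Run:
```python
from h import *
c,o=look("wrist",its("fuse_box","tray_white"))
plan(453,-30,200); save(c,"w3.png")
```

```text
fuse_box 0.89 px [282.  200.8  51.3  70.7] centre [641.7 184.8] size [79.  49.4] long axis 102.4
at [643.  185.5 168.5] finger line 12.220907243186723 q [ 0.3  0.5  1.6 -0.   1.   0.1] w 87.81345329934376 t 17.2333 tilt [ 0.  0. -1.]
to (453, -30, 200) shift units [-6.8 -9.2 -1.3] turn units 0
```

Request:
move_arm(steps=[[[0,0,-1],0,0],[[-0.6,-0.8,-0.3],0,0],[[-0.74,-1,0],0,0],[[-0.74,-1,0],0,0],[[-0.74,-1,0],0,0],[[-0.74,-1,0],0,0],[[-0.74,-1,0],0,0],[[-0.74,-1,0],0,0],[[-0.74,-1,0],0,0],[[-0.74,-1,0],0,0],[[-0.22,-0.29,0],0,0],[[0,0,0],0,0],[[0,0,0],0,0]])

```text
t: 18.32
ee_pos: [455.3, -27.8, 197.6]
orientation: [1.974, 2.444, 0.001]
ft_force: [0.5, 0.1, 0.3]
width: 87.7
grasp_force: 0.0
```

Run:
```python
from h import *
c,o=look("wrist",its("screw_jar","tray_blue"))
s=cam("scene"); save(c,"w4.png")
# red lid centre by colour in both views
def lid(c,u0):
    h=cv2.cvtColor(c[0],cv2.COLOR_RGB2HSV); m=((h[...,0]<8)|(h[...,0]>172))&(h[...,1]>150)&(h[...,2]>80)
    n,l,st,ce=cv2.connectedComponentsWithStats(m.astype(np.uint8)); k=[i for i in range(1,n) if st[i,4]>100]
    i=min(k,key=lambda i:np.hypot(*(ce[i]-u0))); return ce[i],st[i],l==i
qs=o.get("screw_jar",[(280,200)])[0]
a=lid(c,qs); b=lid(s,(303,256)); print(a[:2],b[:2],"tri lid",tri(c,a[0],s,b[0])); print(rectof(c,a[2],82))
plan(455.5,-28,40)
```

```text
screw_jar 0.71 px [284.9 202.1  62.9  71.6] centre [457.4 -23.6] size [70.9 64. ] long axis 82.7
tray_blue 0.86 px [282.2 187.9 114.3 123.9] centre [456.2 -27.8] size [150.8 112. ] long axis 91.0
(array([283.5, 205.2]), array([ 252,  174,   64,   64, 3219], dtype=int32)) (array([304. , 255.1]), array([289, 243,  30,  26, 614], dtype=int32)) tri lid (array([456.5, -27.4,  75.1]), np.float64(1.2052152804848464))
(array([456.8, -27.3]), 64.11378479003906, 62.4936408996582, np.float32(102.09929))
at [455.9 -27.  197.6] finger line 12.279327865668952 q [-0.1  0.2  2.   0.   0.9 -0.3] w 87.67501601449698 t 18.5167 tilt [ 0.  0. -1.]
to (455.5, -28, 40) shift units [-0.  -0.   6.3] turn units 0
```

View pics/w4.png

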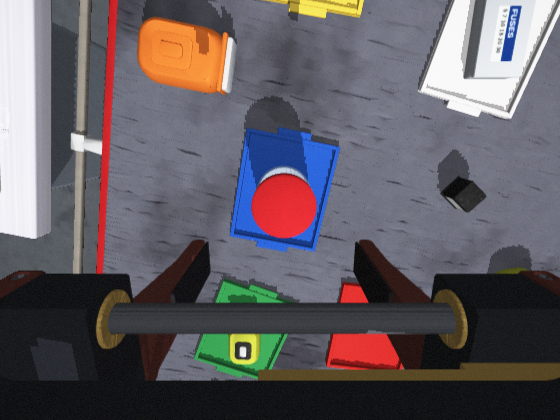

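The lid's centre is at (284,205), level between the fingers. The lid triangulates to (456.5,-27.4), top near 80 mm, as expected. The torch sits on green (242,345). I grip the jar.

Request:
move_arm(steps=[[[0,0.03,1],0,0],[[0,0,1],0,0],[[0,0,1],0,0],[[0,0,1],0,0],[[0,0,1],0,0],[[0,0,0.8],0,0],[[0,0,0.4],0,0],[[0,0,0.2],0,0],[[0,0,0],0,0],[[0,0,0],0,0.6],[[0,0,0],0,0.6],[[0,0,0],0,0.6],[[0,0,0],0,0.6],[[0,0,0],0,0.6],[[0,0,0],0,0.6]])

```text
t: 19.77
ee_pos: [456.5, -27.7, 38.6]
orientation: [1.972, 2.444, 0.002]
ft_force: [-0.5, 0.3, 6.5]
width: 64.0
grasp_force: 30.0
```

Request:
move_arm(steps=[[[0,0,-0.7],0,0.6],[[0,0,-1],0,0.6],[[0,0,-1],0,0.6],[[0,0,-1],0,0.6],[[0,0,-1],0,0.6],[[-0.8,0.5,0],0,0.6],[[-0.8,0.5,0],0,0.6],[[-0.8,0.5,0],0,0.6],[[-0.8,0.5,0],0,0.6],[[-0.8,0.5,0],0,0.6],[[-0.8,0.5,0],0,0.6],[[-0.8,0.5,0],0,0.6],[[-0.8,0.5,0],0,0.6],[[-0.8,0.5,0],0,0.6],[[-0.77,0.56,0],0,0.6],[[0,0,0],0,0.6],[[0,0,0],0,0.6]])

```text
t: 21.18
ee_pos: [621.5, -196.2, 154.8]
orientation: [-1.974, -2.444, 0.0]
ft_force: [0.6, 0.4, -0.8]
width: 64.4
grasp_force: 30.0
```

Run:
```python
from h import *
c,o=look("wrist",its("tray_red"))
plan(622.5,-195.5,39.5); save(c,"w5.png")
```

```text
tray_red 0.79 px [288.1 179.7 116.3 107.9] centre [ 622.3 -179.5] size [118.4 111.4] long axis 94.4
at [ 620.4 -195.   154.8] finger line 12.213034252578641 q [-0.3  0.5  1.6  0.   1.  -0.5] w 64.1273925244068 t 21.2833 tilt [-0.  0. -1.]
to (622.5, -195.5, 39.5) shift units [-0.   0.1  4.6] turn units 0
```

View pics/w5.png

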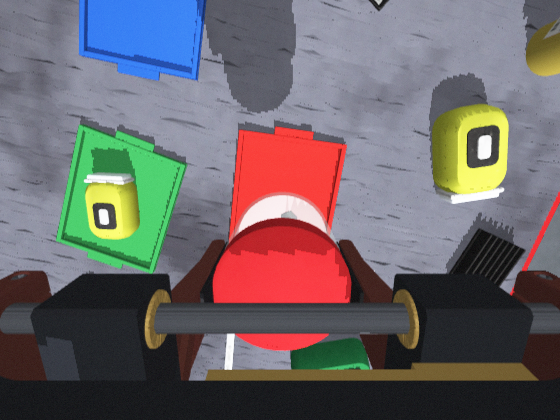

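The jar hangs upright in the grip over the red tray (288,190). I lower and release it.

Request:
move_arm(steps=[[[0,0.06,1],0,0.6],[[0,0,1],0,0.6],[[0,0,1],0,0.6],[[0,0,0.8],0,0.6],[[0,0,0.4],0,0.6],[[0,0,0.2],0,0.6],[[0,0,0.1],0,0.6],[[0,0,0.1],0,0.6],[[0,0,0],0,0.6],[[0,0,0],0,0],[[0,0,0],0,0],[[0,0,0],0,0],[[0,0,0],0,0],[[0,0,-0.3],0,0],[[0,0,-0.7],0,0],[[0,0,-1],0,0],[[0,0,-1],0,0],[[0,0,-1],0,0],[[0,0,-1],0,0],[[0,0,-1],0,0]])

```text
t: 22.95
ee_pos: [622.9, -195.3, 192.2]
orientation: [1.972, 2.445, 0.0]
ft_force: [0.9, -0.2, 0.5]
width: 88.2
grasp_force: 0.0
```

Run:
```python
from h import *
c,o=look("wrist",its("tray_red","screw_jar"))
print(ctrl.get_obs()["ft_force"])
plan(438,238,160,6); save(c,"w6.png")
```

```text
tray_red 0.9 px [284.2 190.8 109.8 124.3] centre [ 623.4 -195.3] size [152.6 112.6] long axis 93.8
screw_jar 0.59 px [282.9 204.1  63.9  73.1] centre [ 621.2 -192.1] size [70.8 63.7] long axis 127.1
[ 0.3  0.3 -1.3]
at [ 624.4 -195.8  193.2] finger line 12.213251901628176 q [-0.3  0.5  1.6  0.   1.1 -0.5] w 87.85544563688634 t 23.1 tilt [ 0. -0. -1.]
to (438, 238, 160) shift units [18.5 -3.6  1.3] turn units 1.24
```

Request:
move_arm(steps=[[[1,-0.2,0],0,0.4],[[1,-0.2,0],0,0.4],[[1,-0.2,0],0,0.4],[[1,-0.2,0],0,0.4],[[1,-0.2,0],0,0.4],[[1,-0.2,0],0,0.4],[[1,-0.2,0],0,0.4],[[1,-0.2,0],0,0.4],[[1,-0.2,0],0,0.4],[[1,-0.2,0],0,0.4],[[1,-0.2,0],0,0.4],[[1,-0.2,0],0,0.4],[[1,-0.2,0.2],0,0.4],[[1,-0.2,0.2],0,0.4],[[1,-0.2,0.2],0,0.4],[[1,-0.2,0.2],0,0.4],[[1,-0.2,0.2],0,0.4],[[1,-0.2,0.2],0,0.4],[[0.4,-0.1,0],0,0.4],[[0,0,0],1,0.4]])

```text
t: 24.77
ee_pos: [433.5, 235.8, 159.2]
orientation: [-2.073, -2.359, 0.004]
ft_force: [0.6, 0.2, 0.2]
width: 53.3
grasp_force: 0.0
```

Run:
```python
from h import *
c,o=look("wrist",its("obd_dongle","tray_yellow"))
s=cam("scene"); b=cams.cut_out("scene","obd_dongle"); 
m=[x for x in b if x["rect"][2]<35]
if m and "obd_dongle" in o: print("tri",tri(c,o["obd_dongle"][0],s,np.argwhere(m[0]["pixels"]).mean(0)[::-1]))
plan(435,236,10,6); save(c,"w7.png")
```

```text
obd_dongle 0.6 px [281.8 200.6  25.   56.9] centre [433.  237.4] size [62.  28.7] long axis 96.6
tray_yellow 0.63 px [289.1 192.2 112.9 138.7] centre [436.7 241.5] size [150.2 111.3] long axis 92.9
tri (array([431.8, 237.5,  15. ]), np.float64(1.8234432476003033))
at [435.3 234.1 160. ] finger line 7.295587594171956 q [ 0.5  0.3  2.  -0.   0.9  0.3] w 52.664506040060104 t 25.0167 tilt [-0. -0. -1.]
to (435, 236, 10) shift units [ 0.1 -0.   6. ] turn units 0.26
```

View pics/w7.png

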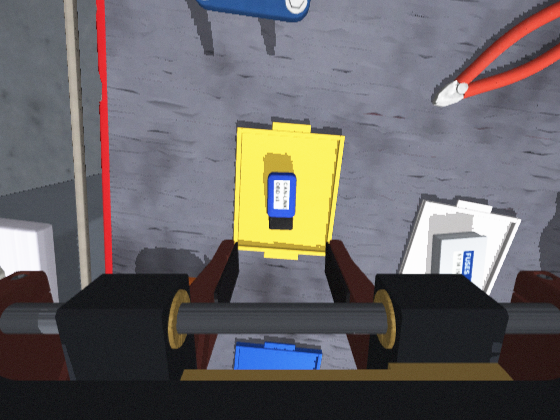

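The dongle (282,200) is centred between the fingers. I descend and grip.

Request:
move_arm(steps=[[[0.1,-0.05,1],0.2,0.4],[[0,0,1],0,0.4],[[0,0,1],0,0.4],[[0,0,1],0,0.4],[[0,0,1],0,0.4],[[0,0,0.6],0,0.4],[[0,0,0.25],0,0.4],[[0,0,0.15],0,0.4],[[0,0,0],0,0.4],[[0,0,0],0,0.9],[[0,0,0],0,0.9],[[0,0,0],0,0.9],[[0,0,0],0,0.9],[[0,0,0],0,0.9],[[0,0,0],0,0.9]])

```text
t: 26.27
ee_pos: [434.2, 237.3, 10.9]
orientation: [2.097, 2.338, 0.002]
ft_force: [-0.7, -2.0, 7.7]
width: 29.7
grasp_force: 30.0
```

Request:
move_arm(steps=[[[0,0,-1],0,0.9],[[0,0,-1],0,0.9],[[0,0,-1],0,0.9],[[0,0,-1],0,0.9],[[0,0,-1],0,0.9],[[-1,-0.03,-0.1],0,0.9],[[-1,-0.03,0],0,0.9],[[-1,-0.03,0],0,0.9],[[-1,-0.03,0],0,0.9],[[-1,-0.03,0],0,0.9],[[-1,-0.03,0],0,0.9],[[-1,-0.03,0],0,0.9],[[-1,-0.03,0],0,0.9],[[-1,-0.03,0],0,0.9],[[-1,-0.03,0],0,0.9],[[-0.64,0,0],0,0.9],[[0,0,0],0,0.9],[[0,0,0],0,0.9]])

```text
t: 27.77
ee_pos: [455.0, -28.7, 137.8]
orientation: [2.1, 2.336, 0.0]
ft_force: [-0.7, 0.7, -0.7]
width: 30.0
grasp_force: 30.0
```

Run:
```python
from h import *
c,o=look("wrist",its("tray_blue","obd_dongle")); plan(455.7,-28,11.5)
```

```text
tray_blue 0.74 px [286.1 193.2 121.4 135.4] centre [456.  -23.5] size [142.1 112.5] long axis 91.5
obd_dongle 0.98 px [279.8 253.6  57.2  94.8] centre [460.3 -80.3] size [103.2  55. ] long axis 96.5
at [454.8 -27.4 137.7] finger line 6.257642873843219 q [-0.1  0.3  2.1  0.   0.8 -0.2] w 29.401389386308985 t 27.9167 tilt [-0.  0. -1.]
to (455.7, -28, 11.5) shift units [-0.  0.  5.] turn units 0
```

Request:
move_arm(steps=[[[0,0.04,1],0,0.9],[[0,0,1],0,0.9],[[0,0,1],0,0.9],[[0,0,1],0,0.9],[[0,0,0.6],0,0.9],[[0,0,0.25],0,0.9],[[0,0,0.1],0,0.9],[[0,0,0.1],0,0.9],[[0,0,0],0,0.9],[[0,0,0],0,0.4],[[0,0,0],0,0.4],[[0,0,0],0,0.4],[[0,0,-0.3],0,0.4],[[0,0,-0.7],0,0.4],[[0,0,-1],0,0.4],[[0,0,-1],0,0.3],[[0,0,-1],0,0.3],[[0,0,-1],0,0.3],[[0,0,-1],0,0.3]])

```text
t: 29.5
ee_pos: [455.7, -28.1, 163.5]
orientation: [2.098, 2.338, 0.001]
ft_force: [1.3, 0.4, 0.0]
width: 61.4
grasp_force: 0.0
```

Run:
```python
from h import *
c,o=look("wrist",its("tray_blue","obd_dongle")); plan(447,-235.5,155,10); save(c,"w8.png")
```

```text
tray_blue 0.91 px [286.1 193.2 113.9 139. ] centre [456.3 -27.7] size [152.3 113.1] long axis 91.6
obd_dongle 0.76 px [281.6 201.2  29.4  57.9] centre [456.5 -27.4] size [63.  30.6] long axis 95.5
at [457.4 -28.3 163.8] finger line 6.206450906925069 q [-0.1  0.3  2.  -0.   0.8 -0.2] w 61.39600840165328 t 29.65 tilt [ 0. -0. -1.]
to (447, -235.5, 155) shift units [-8.2 -1.3  0.3] turn units -0.76
```

Request:
move_arm(steps=[[[-0.9,-0.14,0],0,0.3],[[-0.9,-0.14,0],0,0.3],[[-0.9,-0.14,0],0,0.3],[[-0.9,-0.14,0],0,0.3],[[-0.9,-0.14,0],0,0.3],[[-0.9,-0.14,0],0,0.3],[[-0.9,-0.14,0],0,0.3],[[-0.9,-0.14,0.2],0,0.3],[[-0.9,-0.14,0.2],0,0.3],[[-0.1,0,0],-0.7,0.3],[[0,0,0],0,0.3],[[0,0,0],0,0.3]])

```text
t: 30.65
ee_pos: [446.0, -235.0, 150.5]
orientation: [-2.027, -2.398, 0.0]
ft_force: [-0.3, 1.0, 0.1]
width: 61.6
grasp_force: 0.0
```

Run:
```python
from h import *
c,o=look("wrist",its("head_torch")); plan(447,-235.5,11,10)
```

```text
head_torch 0.77 px [283.1 204.6  45.5  64.5] centre [ 447.  -234.7] size [68.  41.7] long axis 98.5
at [ 446.5 -234.6  151. ] finger line 9.66013489501117 q [-0.5  0.3  1.9  0.   0.8 -0.7] w 61.449757658236074 t 30.75 tilt [-0.  0. -1.]
to (447, -235.5, 11) shift units [-0.   0.   5.6] turn units -0.07
```

Request:
move_arm(steps=[[[0,0.03,0.8],0,0.3],[[0,0,1],0,0.3],[[0,0,1],0,0.3],[[0,0,1],0,0.3],[[0,0,0.9],0,0.3],[[0,0,0.5],0,0.3],[[0,0,0.25],0,0.3],[[0,0,0.15],0,0.3],[[0,0,0],0,0.3],[[0,0,0],0,0.8],[[0,0,0],0,0.8],[[0,0,0],0,0.8],[[0,0,0],0,0.8],[[0,0,0],0,0.8],[[0,0,0],0,0.8]])

```text
t: 32.0
ee_pos: [448.2, -235.5, 12.3]
orientation: [2.025, 2.4, 0.0]
ft_force: [-0.5, 0.8, 6.9]
width: 42.2
grasp_force: 30.0
```

Request:
move_arm(steps=[[[0,0,-1],0,0.8],[[0,0,-1],0,0.8],[[0,0,-1],0,0.8],[[0,0,-1],0,0.8],[[0,0,-1],0,0.8],[[0.95,0.14,-0.1],0,0.8],[[0.95,0.14,0],0,0.8],[[0.95,0.14,0],0,0.8],[[0.95,0.14,0],0,0.8],[[0.95,0.14,0],0,0.8],[[0.95,0.14,0],0,0.8],[[0.95,0.14,0],0,0.8],[[0.95,0.14,0],0,0.8],[[0.95,0.14,0],0,0.8],[[0.95,0.14,0],0,0.8],[[0.95,0.14,0],0,0.8],[[0.95,0.14,0],0,0.8],[[0.95,0.14,0],0,0.8],[[0.95,0.14,0],0,0.8],[[0.95,0.14,0],0,0.8]])

```text
t: 33.67
ee_pos: [439.0, 125.9, 139.1]
orientation: [2.025, 2.401, 0.0]
ft_force: [0.5, 0.2, -1.6]
width: 42.0
grasp_force: 30.0
```

Request:
move_arm(steps=[[[0.92,0.13,0],0,0.8],[[0.92,0.13,0],0,0.8],[[0.92,0.13,0],0,0.8],[[0.92,0.13,0],0,0.8],[[0.92,0.13,0],0,0.8],[[0,0,0],0,0.8],[[0,0,0],0,0.8]])

```text
t: 34.25
ee_pos: [435.6, 241.5, 138.9]
orientation: [2.023, 2.404, -0.0]
ft_force: [0.6, 0.4, -1.0]
width: 41.9
grasp_force: 30.0
```

Run:
```python
from h import *
c,o=look("wrist",its("tray_yellow")); plan(437,241,12.5)
```

```text
tray_yellow 0.87 px [286.9 188.3 124.4 122.7] centre [436.1 253.6] size [127.1 113.4] long axis 93.9
at [435.5 240.2 138.8] finger line 9.71644111041577 q [ 0.5  0.4  2.  -0.   0.8  0.3] w 42.0305813907132 t 34.35 tilt [-0. -0. -1.]
to (437, 241, 12.5) shift units [0.  0.1 5. ] turn units 0
```

Request:
move_arm(steps=[[[0,0.06,1],0,0.8],[[0,0,1],0,0.8],[[0,0,1],0,0.8],[[0,0,1],0,0.8],[[0,0,0.6],0,0.8],[[0,0,0.25],0,0.8],[[0,0,0.1],0,0.8],[[0,0,0.1],0,0.8],[[0,0,0],0,0.8],[[0,0,0],0,0.3],[[0,0,0],0,0.3],[[0,0,0],0,0.3],[[0,0,-0.3],0,0.3],[[0,0,-0.7],0,0.3],[[0,0,-1],0,0.3],[[0,0,-1],0,0.3],[[0,0,-1],0,0.3],[[0,0,-1],0,0.3],[[0,0,-1],0,0.3],[[0,0,-1],0,0.3]])

```text
t: 36.02
ee_pos: [437.1, 241.1, 189.8]
orientation: [2.025, 2.402, 0.001]
ft_force: [0.8, -0.1, 0.2]
width: 61.4
grasp_force: 0.0
```

Run:
```python
from h import *
c,o=look("wrist",its("tray_yellow","head_torch"))
s=cam("scene"); save(s,"scene9.png"); print(ctrl.get_obs()["ee_pos"])
```

```text
tray_yellow 0.9 px [283.9 191.2 105.5 127.6] centre [437.1 242.1] size [149.4 112.3] long axis 93.1
head_torch 0.93 px [282.  195.2  38.2  61.9] centre [437.8 241.9] size [69.2 41.4] long axis 98.8
head_torch 0.7 px [169.9 272.8  48.   21.1] centre [318.3 125.8] size [57.3 27.3] long axis 2.1
[437.5 241.3 188.7]
```

View pics/scene9.png

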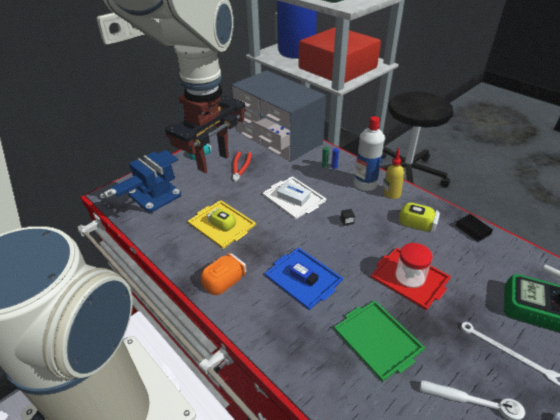

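The final picture shows the torch on yellow (222,220), the dongle on blue (302,272), the jar on red (413,262), the fuse box on white (294,192) and green empty (378,340). The relay is unmoved at (348,217).

```bash
python3 -c "
from workcell import ctrl
print(ctrl.close_job())"
```

```text
the job is handed in; nothing more can be done
None
```

I handed the job in at about 36 s: all four things stand on the trays of their own colour, each measured within about 4 mm of centre, the green tray is empty and the relay is unmoved; the hand-in returned no verdict.

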